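# Lock a tube rack on the shaker under its snap-hook hold-down bar

### The job

Get the tube rack ready for shaking: set it flat and fully home in the bay on the shaker's platform (swing the hold-down bar up first if it is in the way), then bring the bar down over it and press the bar's snap hook onto the eye until the sprung gate lets the eye in and springs shut behind it. Do not tip the rack on the way, leave the bottles, the beaker and the flask where they stand, and let go of everything at the end.

Things in the scene. Friction and masses are not known exactly. Their poses are not given: they have to be found in the camera images.
- tube_rack: Blue plastic tube rack full of small tubes with coloured caps, loose on the worktop; 68 (x) x 136 (y) mm, 0.11 to 0.22 kg; origin: centre of its underside. Grip the edges of its solid deck (26 to 30 mm up, 68 mm across x) from above; the caps reach 38 mm and give no hold. Same turned end for end. Free room of 35 mm or more beside its long sides, 15 mm or more at its ends.
- shaker: Platform shaker, fixed to the worktop: grey box 186 (x) x 252 (y) mm on feet, knob on its front (-x), aluminium platform 170 x 262 mm on top (44 mm up). Origin: middle of its footprint on the worktop. Along its middle line stand the hinge fork of the hold-down bar (y = -92 mm, 27 x 20 mm, 104 mm high), the bay for the rack (y = 0) and the eye (y = +99 mm).
- bay (a point): Centre of the bay's floor (rubber mat) on the platform, 46 mm above the worktop, axes as the shaker's; the home of the rack's origin. The rack lies with its length along y, either end first, 3 mm of play on every side, between four corner angles 11 mm high, flared above to 17 mm; the middle 79 mm of each long side is open for fingers.
- hold_down_bar (a joint): Angle of the hold-down bar, rad: 0 = level, down over the rack, at its stop; it grows as the bar swings up about bar_pivot; 1.57 upright; most 1.9, leaning away from the bay. Starts at 0.35 to 1.8, so it may hang over the bay. The hinge is stiff (0.22 N m): the bar stays where it is left. Caught on the eye it can still rise to 0.1; resting on the eye from outside it stops at about 0.16.
- bar_pivot (a point): Hinge axis of the bar, 94 mm above the worktop, 92 mm from the bay's centre towards -y; it runs along the bay's x. This frame swings with the bar: y along the bar to its free end, z out of its upper (outer) side. Aluminium bar 15 mm wide, 8 mm thick (z -4 to 4 mm) to y = 170 mm, a rubber strip below (3 mm clear of the caps when shut), then the steel snap hook to y = 203 mm.
- bar_pad (a point): Centre of the upper face of the ribbed steel thumb pad on the hook's back, 20 (x) x 24 (y) mm: 185 mm along the bar from the pivot and 7.5 mm out of its centre line; axes as the bar's. 101.5 mm above the worktop when shut. Pressed down here with some 6 to 12 N the hook passes over the eye; the gate springs shut once the bar is below about 0.04 rad.
- gate (a joint): Angle of the hook's sprung gate, rad: 0 = shut, 1.5 = swung fully into the hook; spring 0.07 N m/rad, 0.035 N m preload. The hook, of 8 mm round steel, lies in the bar's plane of swing, mouth downwards: inner leg 175 mm, nose 199 mm along the bar, reaching 31 and 42 mm below it. The gate, 20 mm long, is hinged at the inner leg's foot, shuts against the nose and opens only inwards.
- eye_top (a point): Middle of the top wire of the rigid eye, 85.5 mm above the worktop, on the bay's middle line 99 mm from its centre towards +y: an upright steel U, 34 mm wide (x), of 5.5 mm wire, fixed on the platform; axes as the bay's.
- pet_bottle: Bystander: small clear bottle with a red neck ring, 53 mm across, 132 mm high, near the rack. Origin at the centre of its underside.
- beaker_100: Bystander: glass beaker, 55 mm across, 66 mm high, near the rack. Origin at the centre of its underside.
- dropper: Bystander: brown dropper bottle, 34 mm across, 102 mm high, near the rack. Origin at the centre of its underside.
- flask_100: Bystander: conical glass flask, 65 mm across, 104 mm high, behind the shaker. Origin at the centre of its underside.

How it is judged:
By the outcome, as a careful person would: the job done as asked, in the order asked, and still so for the second after the job is handed in, with the robot touching nothing.
It also fails if it takes over 61 s, if anything falls off the work surface, if the arm or the gripper's body presses on something with over 40 N, if the wrist force passes 120 N, or if a joint passes its speed limit or range.

### The arm

A 7-joint arm with a two-finger parallel gripper is mounted at the origin on a cart in front of the work surface, level with it; the furniture and walls round the work are solid. World frame = base frame: x ahead of the robot, y to its left, z up, the work surface at z = 0. Lengths are in m, angles in rad, forces in N, time in s.
With the tool pointing down it reaches from about 0.4 to 0.875 m from the base axis. Payload 19.3 kg.
Tool frame: the origin (TCP) lies at the very end of the fingers, on their centre line; the grasp point (between the pads) lies 19 mm behind it; z points along the fingers, y is the line along which they close (so a half turn about z gives the same grasp; the last joint's range is limited). The gripper opens to 85 mm and grips with 20 to 120 N. Pads are 22 mm wide; open, the fingers measure 114 mm over their backs; the gripper's body (76 mm by 85 mm) begins 54 mm behind the grasp point. The pads swing forward as they close: fully open they stand 13 mm farther back than shut.
Start: joints at [-1.262, 0.521, -0.036, 1.599, 0.021, 1.021, -0.113], TCP at [0.231, 0.581, 0.231] pointing down, gripper open.
Joint ranges: [-2.91, 2.91], [-0.3, 2.13], [-1.5, 1.42], [0.17, 2.43], [-1.26, 4.41], [0.16, 1.93], [-2.52, 2.52]. Speed limits (rad/s): [1.89, 1.89, 2.39, 2.39, 3.01, 3.01, 3.01].

### API

Orientations are given as [roll, pitch, yaw] about the fixed x, y, z axes, in that order (R = Rz(yaw) Ry(pitch) Rx(roll)).
In Python, from workcell import monitor, viewer, bot gives the robot as it stands.
- The arm moves only by the tool move_arm, never from a script. Its arguments are lists of equal length, an entry for each row: "gripper": the opening, from 0 (shut) to 1 (fully open); "linear": the shift along the tool's x, y, z in cm, a list of three; "twist": the turn about the tool's z in degrees. A call has 1 to 8 rows; each row shifts and turns the commanded pose from where the row before left it, along the tool's axes as they then stand; what a row does not reach is not made up. A row lasts 1/10 s, in which the tool goes at most 50 mm and 8.59 degrees, less where a joint would pass 70% of its speed; a pose out of reach is approached as far as the arm can. A call with a gripper value outside its range is refused whole. The fingers move at their own pace and stop on an object; "squeeze" is the grip in N (left out, the last holds). Time passes only in rows, so rows that do not move let the fingers close. It gives the time, the measured TCP pose, the force, the opening and the grip force at its end, in the units of the state.
- monitor.observe(): the state, without advancing time (a new reading comes with each control period).
- viewer.grab_frame(name): name is "side" or "top"; returns a dict with "img" (420x560x3 uint8, red, green, blue), "K" (3x3 intrinsics, pixels), "eye" and "rotation" of the camera in the world. Camera axes: x right, y up, looking along -z (the intrinsics and any distortion apply to the point x, -y, -z); pixel columns grow to the right and rows downward; lengths in m; the calibration is good to about 2 mm. A picture is of the moment at which its call begins. There is no depth.
- bot.job_done(): hands the job in; it is judged then, once.
The state is a dict: "clock": time; "qpos": joint angles; "qd": joint speeds; "joint_efforts": joint torques, N m; "position": TCP position; "tool_rot": TCP orientation; "force": force on the tool from outside, world axes, zero at the start; "moment": the same for the moment, N m; "grip_width": finger opening in m; "finger_force": force on a finger pad.
Only numpy, scipy, OpenCV 4.12 (cv2) and the standard library are available. Lean on these libraries where they do the work, as an engineer would, in place of code of your own. Each camera call takes 0.05 s, during which the arm holds its last target. There are 200 camera calls.

## Working session

There is one attempt and no reset: what is moved stays moved. The work goes in short steps, Python scripts to look and compute and a tool call to move; the robot and the scene stay as the last step left them, time stands still between calls to the robot, and variables do not carry over. Pictures are saved under pics/ and viewed, at most 10 in all, crops included, and the job is handed in when it is done.

Besides the shell and the picture viewer there is one more tool, called as a command line: name --pt "numbers of a row" for each row, then --argument value for the rest. move_arm: Moves the arm, as the interface text tells. Its arguments: {"type":"object","properties":{"gripper":{"type":"array"},"linear":{"type":"array"},"twist":{"type":"array"},"squeeze":{"type":"number"}},"required":["gripper","linear","twist"]}

```bash
mkdir -p pics && python3 - <<'E'
from workcell import monitor, viewer, bot
import cv2,json,numpy as np
s=monitor.observe();print({k:np.round(v,3).tolist() for k,v in s.items()})
for n in("top","side"):
    f=viewer.grab_frame(n);print(n,{k:np.round(f[k],4).tolist() for k in f if k!="img"})
    cv2.imwrite(f"pics/{n}0.png",cv2.resize(f["img"][:,:,::-1],(800,600),interpolation=cv2.INTER_CUBIC))
    np.savez(f"{n}.npz",**f)
E
```

```text
{'clock': 0.0, 'qpos': [-1.262, 0.522, -0.036, 1.6, 0.021, 1.021, -0.113], 'qd': [0.0, -0.001, -0.0, 0.001, 0.001, -0.0, -0.001], 'joint_efforts': [-0.001, -92.712, 1.98, -36.99, 0.018, 0.008, 0.0], 'position': [0.231, 0.58, 0.231], 'tool_rot': [-3.14, 0.0, 2.763], 'force': [-0.11, -0.046, 0.096], 'moment': [-0.003, -0.006, 0.043], 'finger_force': 0.0, 'grip_width': 0.086}
top {'K': [[457.6194, 0.0, 276.4603], [0.0, 457.6194, 215.0393], [0.0, 0.0, 1.0]], 'eye': [0.3324, 0.0574, 1.2086], 'rotation': [0.1659, 0.0016, -1.5637]}
side {'K': [[424.4088, 0.0, 276.1115], [0.0, 424.4088, 205.8572], [0.0, 0.0, 1.0]], 'eye': [0.4373, -0.6555, 0.7178], 'rotation': [0.8486, -0.0168, -0.0706]}
```

View pics/top0.png

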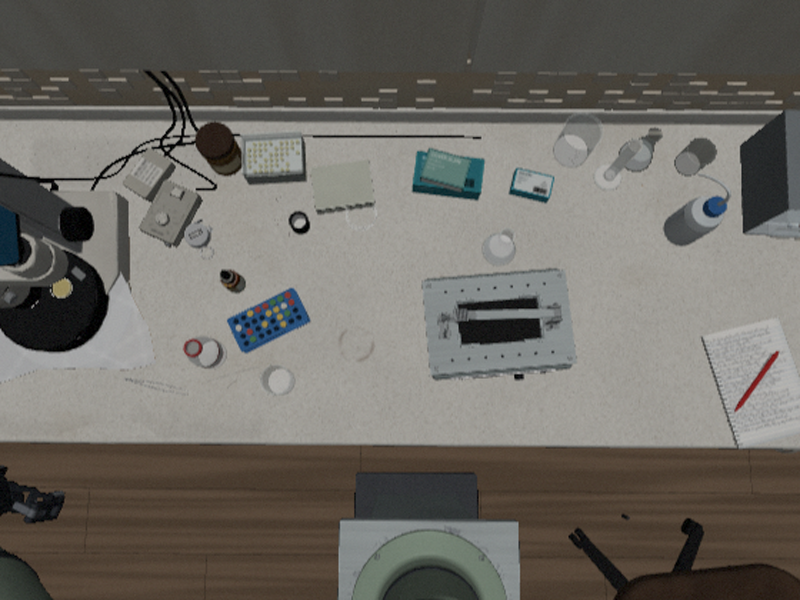

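View pics/side0.png

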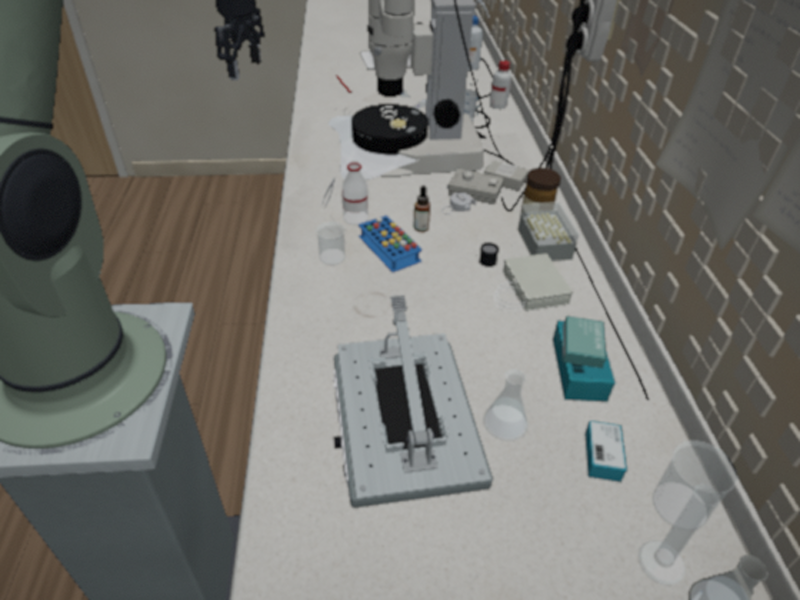

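The top view shows the rack at about (270,320) and the shaker at (500,322), with the bar over the bay. The side view shows the bar raised, with its hook end at (400,300) and its hinge at (420,455). I'll enlarge these areas.

```bash
cat > h.py <<'E'
import numpy as np,cv2
from scipy.spatial.transform import Rotation as R
from scipy.optimize import least_squares
def cam(n,f=None):
    f=f or np.load(f"{n}.npz"); M=R.from_euler("xyz",f["rotation"]).as_matrix(); return f["K"],M,f["eye"]
def proj(c,P):
    K,M,e=c; q=(np.atleast_2d(P)-e)@M; q=q*[1,-1,-1]; q=q@K.T; return q[:,:2]/q[:,2:]
def unproj(c,uv,z):
    K,M,e=c; uv=np.atleast_2d(uv).astype(float); d=np.c_[uv,np.ones(len(uv))]@np.linalg.inv(K).T*[1,-1,-1]@M.T
    return e+d*((z-e[2])/d[:,2:])
E
python3 - <<'E'
import cv2,numpy as np
t=np.load("top.npz")["img"];s=np.load("side.npz")["img"]
def crop(i,u0,v0,w,h,k): return cv2.resize(i[v0:v0+h,u0:u0+w,::-1],(w*k,h*k),interpolation=cv2.INTER_CUBIC)
cv2.imwrite("pics/c1.png",crop(t,290,180,120,90,6))
a=crop(t,120,180,100,100,4);b=crop(s,220,130,100,100,4)
cv2.imwrite("pics/c2.png",np.hstack([a,b]))
cv2.imwrite("pics/c3.png",crop(s,225,200,125,150,4))
E
```

```text
(no output)
```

View pics/c1.png

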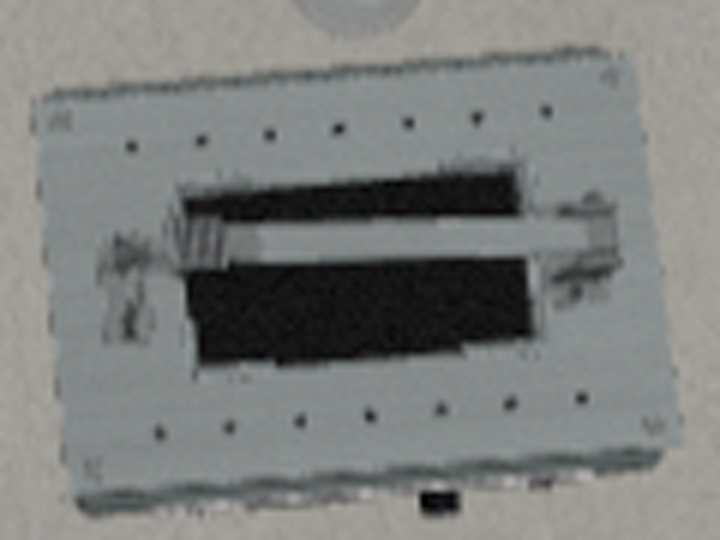

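View pics/c2.png

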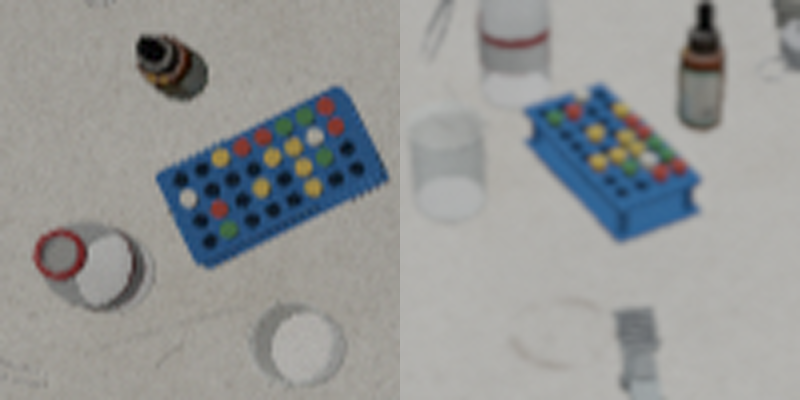

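View pics/c3.png

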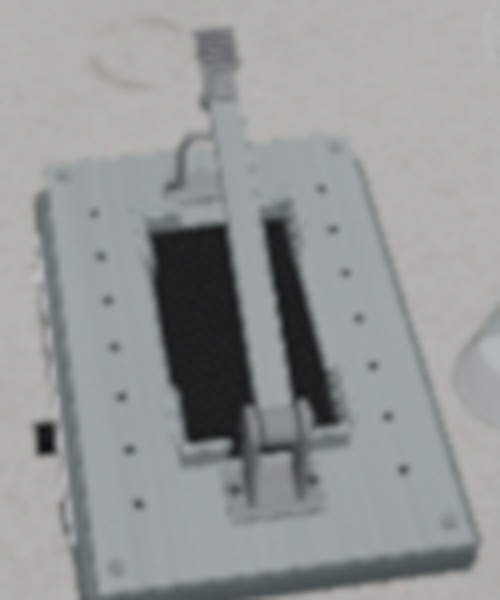

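The crops show the platform corners in c1 at about (38,98), (630,55), (672,440) and (80,490), with the pad at (200,240). In c2 the rack deck corners are at about (157,176), (342,86), (388,180) and (207,268). In c3 the pad is at (215,48). Next I'll fit the poses.

```bash
cat > fit.py <<'E'
from h import *
T,S=cam("top"),cam("side")
c=lambda p,o,k:(np.array(p,float)+.5)/k-.5+np.array(o)
def body(p,P): return np.c_[R.from_euler("z",p[2]).apply(P)+[p[0],p[1],0]]
# platform corners: TL(+x,+y),TR(+x,-y),BR,BL
P=np.array([[85,131,44],[85,-131,44],[-85,-131,44],[-85,131,44]])/1e3
tp=c([[38,98],[630,55],[672,440],[80,490]],(290,180),6)
sp=c([[48,165],[352,140],[478,545],[80,597]],(225,200),4) # side: left=-x, far=+y
Ps=P[[3,0,1,2]]
f=lambda p:np.r_[(proj(T,body(p,P))-tp).ravel()]
r=least_squares(f,[.6,-.1,0]);sh=r.x
print("shaker top",sh.round(4),f(sh).round(1)); print(" side res",(proj(S,body(sh,Ps))-sp).round(1).tolist())
f2=lambda p:np.r_[f(p),(proj(S,body(p,Ps))-sp).ravel()]
r2=least_squares(f2,sh,loss="soft_l1");print("both",r2.x.round(4))
pb=least_squares(lambda p:np.r_[(proj(T,body(sh if 0 else r2.x,[pad(p[0])]))-c([[202,240]],(290,180),6)).ravel(),(proj(S,body(r2.x,[pad(p[0])]))-c([[216,50]],(225,200),4)).ravel()],[.5]) if 0 else None
pad=lambda t:np.array([0,-.092+.185*np.cos(t)-.0075*np.sin(t),.094+.185*np.sin(t)+.0075*np.cos(t)])
g=lambda p:np.r_[(proj(T,body(r2.x,[pad(p[0])]))-c([[202,240]],(290,180),6)).ravel(),(proj(S,body(r2.x,[pad(p[0])]))-c([[216,50]],(225,200),4)).ravel()]
q=least_squares(g,[.5]);print("bar",q.x,g(q.x).round(1),"pad",body(r2.x,[pad(q.x[0])]).round(4))
# rack: yaw = direction of long side (y)
k=np.array([[157,176],[342,86],[388,180],[207,268]])
D=np.array([[34,68,30],[34,-68,30],[-34,-68,30],[-34,68,30]])/1e3
fr=lambda p:(proj(T,body(p,D))-c(k,(120,180),4)).ravel()
rr=least_squares(fr,[.6,.3,.4]);print("rack",rr.x.round(4),np.degrees(rr.x[2]),fr(rr.x).round(1))
print(" rack side crop pred",((proj(S,body(rr.x,D))-[220,130])*4+[400,0]).round(0).tolist())
# bystanders: base ground contacts (approx)
print("beaker/pet/dropper",unproj(T,c([[305,348],[107,272],[185,80]],(120,180),4),0).round(3).tolist())
# aim
for n,p,z in(("bay",r2.x,.046),):
  print(n, "eye",body(r2.x,[[0,.099,.0855]]),"pivot",body(r2.x,[[0,-.092,.094]]))
E
python3 fit.py
```

```text
shaker top [ 0.5045 -0.1254  0.0871] [-0.8  0.1  0.8 -0.6  2.   0.2 -2.   0.2]
 side res [[0.3, -0.8], [-0.1, -2.2], [0.6, -0.9], [5.6, -1.1]]
both [ 0.5034 -0.1272  0.0815]
bar [0.34508498] [0.  0.2 1.3 0.2] pad [[ 0.4969 -0.0479  0.1636]]
rack [0.5047 0.2906 0.4772] 27.33903611797686 [ 0.   0.5  0.9 -0.3  0.7 -0.9 -1.6  0.7]
 rack side crop pred [[600.0, 80.0], [704.0, 179.0], [617.0, 210.0], [517.0, 107.0]]
beaker/pet/dropper [[0.396, 0.272, 0.0], [0.445, 0.405, 0.0], [0.575, 0.359, 0.0]]
bay eye [[ 0.49536162 -0.02855034  0.0855    ]] pivot [[ 0.51090161 -0.21891711  0.094     ]]
```

```bash
cat > fit2.py <<'E'
from h import *
from scipy.optimize import minimize
T,S=cam("top"),cam("side")
c=lambda p,o,k:(np.array(p,float)+.5)/k-.5+np.array(o)
body=lambda p,P:R.from_euler("z",p[2]).apply(P)+[p[0],p[1],0]
t1=[(131,147),(201,140),(270,134),(338,128),(408,122),(477,118),(546,110)];t2=[(160,433),(230,427),(300,421),(370,416),(441,409),(511,404),(582,398)]
s1=[(95,213),(100,256),(107,300),(114,347),(121,397),(129,449),(138,504)];s2=[(321,188),(333,229),(345,273),(359,318),(373,366),(388,416),(404,469)]
tp=c(t1+t2,(290,180),6);sp=c(s2+s1,(225,200),4)
g=lambda p:np.array([[sx*p[3],p[4]*k,.044] for sx in(1,-1) for k in(3,2,1,0,-1,-2,-3)])
ft=lambda p:(proj(T,body(p,g(p)))-tp).ravel()
fs=lambda p:(proj(S,body(p,g(p)))-sp).ravel()
for n,f in(("top",ft),("side",fs),("both",lambda p:np.r_[ft(p),fs(p)])):
    r=least_squares(f,[.5,-.127,.08,.06,.03]);print(n,r.x.round(4),"rms",np.sqrt((r.fun**2).mean()).round(2))
def blue(n):
    i=np.load(f"{n}.npz")["img"].astype(int); m=((i[...,2]-i[...,0]>35)).astype(np.uint8)
    x=np.zeros_like(m); 
    u,v,w=(150,195,75) if n=="top" else (245,145,60)
    x[v:v+60,u:u+w]=m[v:v+60,u:u+w]
    x=cv2.morphologyEx(x,cv2.MORPH_OPEN,np.ones((2,2)));pts=np.argwhere(x)[:,::-1]
    return cv2.convexHull(pts.astype(np.float32))[:,0]
def box(i0):
    b=lambda i,z0:[[sx*(.034-i),sy*(.068-i),z] for sx in(1,-1) for sy in(1,-1) for z in z0]
    return np.array(b(0,(.026,.030))+b(i0,(0,.02)))
H={n:blue(n) for n in("top","side")}
def iou(p,n,cm,i0):
    h=cv2.convexHull(proj(cm,body(p,box(i0))).astype(np.float32))[:,0]
    a,_=cv2.intersectConvexConvex(h,H[n]); A=cv2.contourArea
    return a/(A(h)+A(H[n])-a)
for i0 in(0,.004):
  for nm,ns in(("top",["top"]),("side",["side"]),("both",["top","side"])):
    L=lambda p:-sum(iou(np.array(p)/[100,100,20],n,T if n=="top" else S,i0) for n in ns)
    r=minimize(L,[50.4,29.06,9.5],method="Nelder-Mead",options=dict(initial_simplex=np.array([[50.4,29.06,9.5],[51,29,9.5],[50.4,29.6,9.5],[50.4,29,9.1]])));p=r.x/[100,100,20]
    print("rack",i0,nm,p.round(4),round(-r.fun,3))
E
python3 fit2.py
```

```text
top [ 0.5034 -0.1252  0.0913  0.0623  0.03  ] rms 0.09
side [ 0.502  -0.1253  0.0911  0.062   0.0299] rms 0.11
both [ 0.5025 -0.1252  0.0911  0.0621  0.03  ] rms 0.25
rack 0 top [0.5054 0.291  0.4669] 0.95
rack 0 side [0.5062 0.29   0.4003] 0.882
rack 0 both [0.5046 0.2906 0.4498] 1.82
rack 0.004 top [0.5029 0.2897 0.4713] 0.966
rack 0.004 side [0.5057 0.2858 0.4432] 0.935
rack 0.004 both [0.5037 0.2894 0.4691] 1.859
```

```bash
cat > go.py <<'E'
import sys,json,numpy as np
from h import *
from workcell import monitor
SH=[.5025,-.1252,.0911]
def rows(wps,start=None):
    "wps: (local x,y,z mm in shaker frame | world m via 'w'), yaw rad ; straight segments, <=4.8cm, <=8 deg per row"
    s=monitor.observe(); p=np.array(s["position"]); yaw=s["tool_rot"][2]
    print("at",p.round(4),"yaw",round(yaw,4),"F",np.round(s["force"],1),"w",round(s["grip_width"],4),"t",round(s["clock"],2))
    L=[];Tw=[]
    for q,y2 in wps:
        q=np.array(q,float); n=int(max(np.ceil(np.linalg.norm(q-p)/.048),np.ceil(abs(np.degrees(y2-yaw))/8),1)); p0,y0=p.copy(),yaw
        for i in range(1,n+1):
            t=p0+(q-p0)*i/n; ty=y0+(y2-y0)*i/n
            M=R.from_euler("xyz",[np.pi,0,yaw]); l=np.round(M.inv().apply(t-p)*100,1); a=round(-np.degrees(ty-yaw),1)
            p=p+M.apply(l/100); yaw-=np.radians(a); L.append((l+0).tolist());Tw.append(a)
    for k in range(0,len(L),8): print('linear',json.dumps(L[k:k+8]),'\n twist',json.dumps(Tw[k:k+8]))
def loc(x,y,z,sh=SH): return R.from_euler("z",sh[2]).apply(np.array([x,y,0])/1e3)+[sh[0],sh[1],z/1e3]
YS=np.pi/2+SH[2]
E
python3 -c "
from go import *
rows([(loc(0,150,231),YS),(loc(0,150,112),YS)])"
```

```text
at [0.2311 0.5804 0.2308] yaw 2.7627 F [-0.2  0.1 -0.1] w 0.0853 t 0.1
linear [[-3.4, -3.2, 0.0], [-3.7, -3.0, 0.0], [-3.9, -2.6, 0.0], [-4.2, -2.3, 0.0], [-4.3, -1.9, 0.0], [-4.4, -1.5, 0.0], [-4.6, -1.2, 0.0], [-4.7, -0.8, 0.0]] 
 twist [4.9, 4.8, 4.9, 4.8, 4.9, 4.8, 4.9, 4.8]
linear [[-4.6, -0.4, 0.0], [-4.8, 0.1, 0.0], [-4.7, 0.4, 0.0], [-4.6, 0.8, 0.0], [-4.6, 1.2, 0.0], [0.0, 0.0, 4.0], [0.0, 0.0, 3.9], [0.0, 0.0, 4.0]] 
 twist [4.9, 4.8, 4.9, 4.8, 4.9, -0.0, -0.0, -0.0]
```

move_arm --gripper '[0,0,0,0,0,0,0,0]' --pt "-3.4 -3.2 0.0" --pt "-3.7 -3.0 0.0" --pt "-3.9 -2.6 0.0" --pt "-4.2 -2.3 0.0" --pt "-4.3 -1.9 0.0" --pt "-4.4 -1.5 0.0" --pt "-4.6 -1.2 0.0" --pt "-4.7 -0.8 0.0" --twist '[4.9,4.8,4.9,4.8,4.9,4.8,4.9,4.8]'

```text
clock: 0.9
position: [0.3902, 0.236, 0.2313]
tool_rot: [-3.142, -0.0, 2.082]
force: [0.7, 0.9, -0.3]
grip_width: -0.0003
finger_force: 0.0
```

move_arm --gripper '[0,0,0,0,0,0,0]' --pt "-4.6 -0.4 0.0" --pt "-4.8 0.1 0.0" --pt "-4.7 0.4 0.0" --pt "-4.6 0.8 0.0" --pt "-4.6 1.2 0.0" --pt "0 0 0" --pt "0 0 0" --twist '[4.9,4.8,4.9,4.8,4.9,0,0]'

```text
clock: 1.6
position: [0.4889, 0.0233, 0.231]
tool_rot: [-3.141, 0.0, 1.66]
force: [0.6, -0.4, -0.4]
grip_width: 0.0002
finger_force: 0.0
```

```bash
python3 -c "
from go import *
rows([(loc(0,150,231),YS),(loc(0,150,112),YS)])"
```

```text
at [0.4889 0.0233 0.231 ] yaw 1.6597 F [ 0.6 -0.4 -0.4] w 0.0002 t 1.6
linear [[0.1, 0.0, 0.0], [0.0, 0.0, 4.0], [0.0, 0.0, 3.9], [0.0, 0.0, 4.0]] 
 twist [-0.1, -0.0, -0.0, -0.0]
```

move_arm --gripper '[0,0,0,0,0]' --pt "0 0 4" --pt "0 0 4" --pt "0 0 3.9" --pt "-2.2 0 0" --pt "0 0 0" --twist '[0,0,0,0,0]'

```text
clock: 2.1
position: [0.4901, 0.0013, 0.1114]
tool_rot: [-3.139, 0.001, 1.662]
force: [0.1, -0.7, 1.2]
grip_width: -0.0001
finger_force: 0.0
```

move_arm --gripper '[0,0,0,0,0,0,0]' --pt "-0.6 0 0" --pt "-0.4 0 -1.6" --pt "-0.4 0 -1.6" --pt "-0.4 0 -1.6" --pt "-1.0 0 -1.8" --pt "-1.1 0 -1.8" --pt "-1.1 0 -1.7" --twist '[0,0,0,0,0,0,0]'

```text
clock: 2.8
position: [0.4958, -0.0448, 0.2149]
tool_rot: [3.14, -0.003, 1.665]
force: [0.1, 5.3, 1.3]
grip_width: -0.0002
finger_force: 2.5
```

```bash
python3 -c "
from workcell import *
import cv2,numpy as np
f=viewer.grab_frame('side');cv2.imwrite('pics/s1.png',cv2.resize(f['img'][100:360,180:420,::-1],None,fx=2.2,fy=2.2))
f=viewer.grab_frame('top');cv2.imwrite('pics/t1.png',f['img'][:,:,::-1])"
```

```text
(no output)
```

View pics/s1.png

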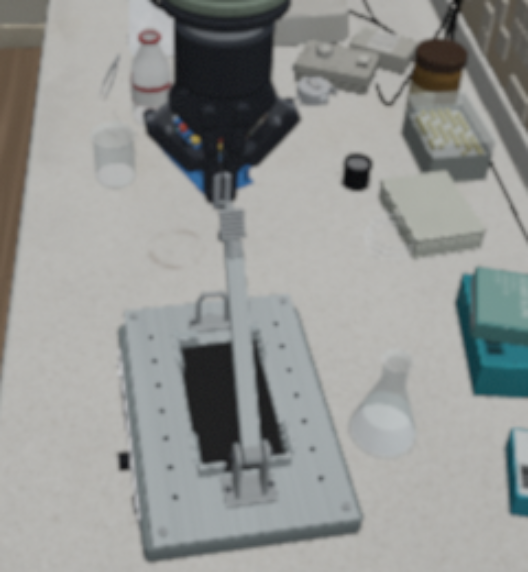

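The side view shows the bar rising, with the closed fingers at (222,190) against its hook at (230,215). Force is 5 N along +y, so the push is working and I'll continue.

move_arm --gripper '[0,0,0,0,0,0,0,0]' --pt "-1.5 0 -1.4" --pt "-1.6 0 -1.4" --pt "-1.5 0 -1.3" --pt "-1.8 0 -1.0" --pt "-1.9 0 -0.9" --pt "-2 0 -0.6" --pt "-2 0 -0.5" --pt "-1.4 0 -0.2" --twist '[0,0,0,0,0,0,0,0]'

```text
clock: 3.7
position: [0.5083, -0.1841, 0.2871]
tool_rot: [3.14, -0.0, 1.663]
force: [0.3, 1.9, 1.7]
grip_width: -0.0001
finger_force: 0.6
```

move_arm --gripper '[0,0,0,0.3,0.6,1,1,1]' --pt "-0.2 0 0" --pt "0 0 0" --pt "4 0 0" --pt "4.5 0 0" --pt "4.5 0 0" --pt "4.5 0 0" --pt "4.5 0 0" --pt "4.5 0 0" --twist '[0,0,0,0,0,0,0,0]'

```text
clock: 4.5
position: [0.483, 0.0808, 0.2862]
tool_rot: [-3.142, -0.0, 1.663]
force: [1.1, -0.3, 0.0]
grip_width: 0.0724
finger_force: 0.0
```

```bash
python3 -c "
from go import *
from workcell import *
f=viewer.grab_frame('side');cv2.imwrite('pics/s2.png',cv2.resize(f['img'][60:360,180:440,::-1],None,fx=2,fy=2))
Y=np.pi/2+.471
rows([([.5037,.29,.23],Y),([.5037,.29,.06],Y)])"
```

```text
at [0.4823 0.0882 0.2859] yaw 1.6699 F [ 0.3 11.4  0.5] w 0.079 t 4.55
linear [[4.0, 0.8, 1.1], [3.9, 1.1, 1.1], [3.8, 1.4, 1.2], [3.7, 1.7, 1.1], [3.5, 2.0, 1.1], [0.0, 0.0, 4.2], [0.0, 0.0, 4.3], [0.0, 0.0, 4.2]] 
 twist [-4.3, -4.2, -4.3, -4.2, -4.3, -0.0, -0.0, -0.0]
linear [[0.0, 0.0, 4.3]] 
 twist [-0.0]
```

View pics/s2.png

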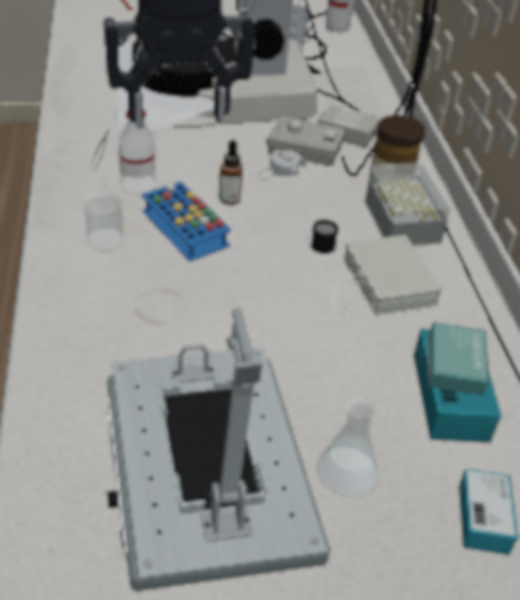

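The bar is upright, with its tip at (240,320) and its hinge at (228,500). I'll move over the rack.

move_arm --gripper '[1,1,1,1,1,1,1]' --pt "4.0 0.8 1.1" --pt "3.9 1.1 1.1" --pt "3.8 1.4 1.2" --pt "3.7 1.7 1.1" --pt "3.5 2.0 1.1" --pt "0 0 0" --pt "0 0 0" --twist '[-4.3,-4.2,-4.3,-4.2,-4.3,0,0]'

```text
clock: 5.25
position: [0.5064, 0.2806, 0.2295]
tool_rot: [-3.14, 0.0, 2.035]
force: [0.0, -0.7, 0.3]
grip_width: 0.0857
finger_force: 0.0
```

```bash
python3 -c "
from go import *
Y=np.pi/2+.471
rows([([.5037,.29,.23],Y),([.5037,.29,.05],Y)])"
```

```text
at [0.5064 0.2806 0.2295] yaw 2.0354 F [ 0.  -0.7  0.3] w 0.0857 t 5.25
linear [[1.0, 0.2, -0.1], [0.0, 0.0, 4.5], [0.0, 0.0, 4.5], [0.0, 0.0, 4.5], [0.0, 0.0, 4.5]] 
 twist [-0.4, 0.0, 0.0, 0.0, 0.0]
```

move_arm --gripper '[1,1,1,1,1,1,1,1]' --pt "1.0 0.2 0" --pt "0 0 4.5" --pt "0 0 4.5" --pt "0 0 4.5" --pt "0 0 3" --pt "0 0 2" --pt "0 0 2" --pt "0 0 0" --twist '[-0.4,0,0,0,0,0,0,0]'

```text
clock: 6.05
position: [0.5036, 0.2886, 0.0237]
tool_rot: [-3.139, 0.0, 2.04]
force: [-0.5, -0.1, -0.1]
grip_width: 0.0854
finger_force: 0.0
```

move_arm --gripper '[1,1,1,1]' --pt "0 0 1" --pt "0 0 1" --pt "0 0 0.4" --pt "0 0 0" --twist '[0,0,0,0]'

```text
clock: 6.45
position: [0.5047, 0.2892, 0.001]
tool_rot: [-3.141, 0.0, 2.04]
force: [-1.0, -0.2, -0.9]
grip_width: 0.0858
finger_force: 0.0
```

move_arm --gripper '[1,0.7,0.7,0.7,0.7,0.7]' --pt "0 0 -0.4" --pt "0 0 0" --pt "0 0 0" --pt "0 0 0" --pt "0 0 0" --pt "0 0 0" --twist '[0,0,0,0,0,0]' --squeeze 40

```text
clock: 7.05
position: [0.5053, 0.2895, 0.0064]
tool_rot: [3.14, -0.0, 2.04]
force: [-2.9, -0.5, 13.4]
grip_width: 0.0667
finger_force: 40.9
```

move_arm --gripper '[0.7,0.7,0.7,0.7,0.7]' --pt "0 0 -0.5" --pt "0 0 -1" --pt "0 0 -1" --pt "0 0 0" --pt "0 0 0" --twist '[0,0,0,0,0]'

```text
clock: 7.55
position: [0.505, 0.2894, 0.0307]
tool_rot: [3.141, -0.0, 2.04]
force: [0.3, 0.1, -2.3]
grip_width: 0.0667
finger_force: 45.0
```

```bash
python3 -c "
from go import *
from workcell import *
f=viewer.grab_frame('side');cv2.imwrite('pics/s3.png',cv2.resize(f['img'][80:260,210:330,::-1],None,fx=3.3,fy=3.3,interpolation=cv2.INTER_CUBIC))
rows([])"
```

```text
at [0.5048 0.2893 0.0303] yaw 2.0403 F [ 0.3  0.9 -1.2] w 0.0664 t 7.6
```

View pics/s3.png

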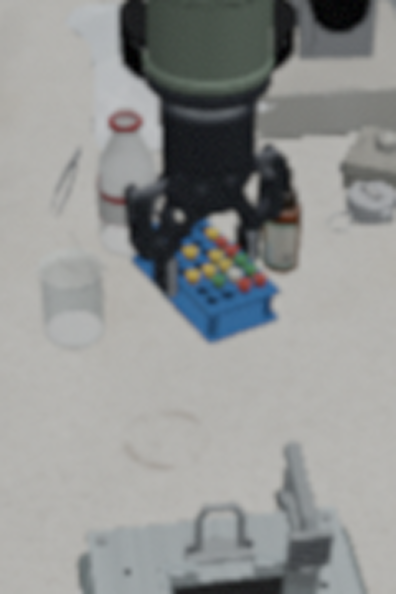

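The rack is held level with its near end at (240,310); the bar is upright at (300,510). I'll carry it over the bay.

```bash
sed -i 's#/.048#/.03#' go.py && python3 -c "
from go import *
d=np.array([0,.0011,0]) # rack origin ahead of TCP along rack +y
rows([([.5048,.2893,.126],2.0403),(loc(0,-1.1,126),YS)])"
```

```text
at [0.5048 0.2893 0.0303] yaw 2.0403 F [ 0.3  0.9 -1.2] w 0.0664 t 7.6
linear [[0.0, 0.0, -2.4], [0.0, 0.0, -2.4], [0.0, 0.0, -2.4], [0.0, 0.0, -2.4], [-2.6, -1.4, 0.0], [-2.7, -1.2, 0.0], [-2.7, -1.3, 0.0], [-2.8, -1.1, 0.0]] 
 twist [0.0, 0.0, 0.0, 0.0, 1.5, 1.6, 1.5, 1.6]
linear [[-2.7, -1.1, 0.0], [-2.8, -1.0, 0.0], [-2.9, -0.9, 0.0], [-2.8, -0.8, 0.0], [-2.9, -0.8, 0.0], [-2.9, -0.6, 0.0], [-2.9, -0.6, 0.0], [-2.9, -0.6, 0.0]] 
 twist [1.5, 1.6, 1.5, 1.6, 1.5, 1.6, 1.5, 1.6]
linear [[-2.9, -0.4, 0.0], [-3.0, -0.4, 0.0]] 
 twist [1.5, 1.6]
```

move_arm --gripper '[0.7,0.7,0.7,0.7,0.7,0.7,0.7,0.7]' --pt "0.0 0.0 -2.4" --pt "0.0 0.0 -2.4" --pt "0.0 0.0 -2.4" --pt "0.0 0.0 -2.4" --pt "-2.6 -1.4 0.0" --pt "-2.7 -1.2 0.0" --pt "-2.7 -1.3 0.0" --pt "-2.8 -1.1 0.0" --twist '[0.0,0.0,0.0,0.0,1.5,1.6,1.5,1.6]'

```text
clock: 8.4
position: [0.5038, 0.169, 0.126]
tool_rot: [-3.141, 0.0, 1.931]
force: [0.6, -1.8, -1.3]
grip_width: 0.0664
finger_force: 45.7
```

move_arm --gripper '[0.7,0.7,0.7,0.7,0.7,0.7,0.7,0.7]' --pt "-2.7 -1.1 0.0" --pt "-2.8 -1.0 0.0" --pt "-2.9 -0.9 0.0" --pt "-2.8 -0.8 0.0" --pt "-2.9 -0.8 0.0" --pt "-2.9 -0.6 0.0" --pt "-2.9 -0.6 0.0" --pt "-2.9 -0.6 0.0" --twist '[1.5,1.6,1.5,1.6,1.5,1.6,1.5,1.6]'

```text
clock: 9.2
position: [0.5024, -0.0683, 0.126]
tool_rot: [-3.141, -0.0, 1.715]
force: [-0.3, -0.0, -1.1]
grip_width: 0.0664
finger_force: 45.7
```

move_arm --gripper '[0.7,0.7,0.7,0.7,0.7]' --pt "-2.9 -0.4 0.0" --pt "-3.0 -0.4 0.0" --pt "0 0 0" --pt "0 0 0" --pt "0 0 0" --twist '[1.5,1.6,0,0,0]'

```text
clock: 9.7
position: [0.5024, -0.1258, 0.1261]
tool_rot: [-3.141, -0.0, 1.663]
force: [-0.2, 0.2, -1.4]
grip_width: 0.0667
finger_force: 45.7
```

```bash
python3 -c "
from go import *
rows([(loc(0,-1.1,82),YS)])"
```

```text
at [ 0.5024 -0.1258  0.1261] yaw 1.6626 F [-0.2  0.2 -1.4] w 0.0667 t 9.7
linear [[0.0, 0.0, 2.2], [-0.1, 0.0, 2.2]] 
 twist [0.0, 0.0]
```

move_arm --gripper '[0.7,0.7,0.7,0.7,0.7]' --pt "0 0 1.5" --pt "0 0 1.5" --pt "-0.1 0 1.5" --pt "0 0 0" --pt "0 0 0" --twist '[0,0,0,0,0]'

```text
clock: 10.2
position: [0.5026, -0.127, 0.0815]
tool_rot: [-3.141, -0.0, 1.662]
force: [0.7, -0.2, -1.1]
grip_width: 0.0666
finger_force: 45.7
```

```bash
python3 -c "
from go import *
from workcell import *
rows([])
s=monitor.observe();p=s['position'];y=s['tool_rot'][2]-np.pi/2
out=[]
for n,(u,v,w,h) in (('side',(230,210,110,130)),('top',(300,180,100,130))):
    f=viewer.grab_frame(n);c=cam(n,f);k=4 if n=='side' else 3.4
    k=4
    im=np.ascontiguousarray(cv2.resize(f['img'][v:v+h,u:u+w,::-1],None,fx=k,fy=k,interpolation=cv2.INTER_CUBIC))
    D=np.array([[34,68,30],[34,-68,30],[-34,-68,30],[-34,68,30]])/1e3
    W=R.from_euler('z',y).apply(D+[0,.0011,0])+[p[0],p[1],p[2]-.0064]
    q=(proj(c,W)-[u,v]+.5)*k-.5
    cv2.polylines(im,[np.round(q).astype(int)],True,(0,0,255),1)
    print(n,q.round(0).tolist()); out.append(im[:520])
    np.savez(n+'_h.npz',**f)
cv2.imwrite('pics/h.png',np.hstack(out)[:, :800])
"
```

```text
at [ 0.5026 -0.127   0.0815] yaw 1.6625 F [ 0.7 -0.2 -1.1] w 0.0666 t 10.2
side [[265.0, 104.0], [325.0, 318.0], [174.0, 337.0], [132.0, 118.0]]
top [[96.0, 122.0], [317.0, 103.0], [331.0, 213.0], [108.0, 232.0]]
```

View pics/h.png

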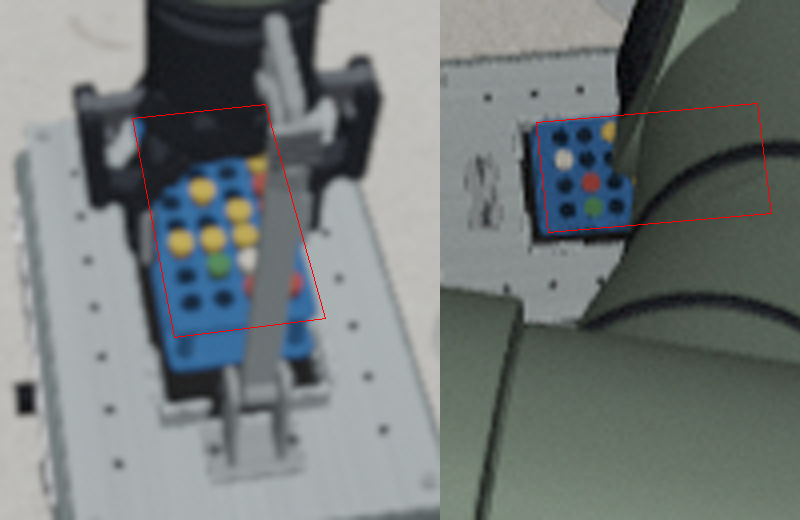

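The overlay matches the rack to about 1–2 mm: left edge about (536,125)-(543,232) against the predicted (536,122)-(548,232). I'll measure those edges numerically before lowering.

```bash
python3 -c "
from go import *
from workcell import *
f=np.load('top_h.npz');i=f['img'].astype(float);b=np.clip((i[...,2]-i[...,0])/80,0,1)
c=cam('top',f)
# end edge (rack +y end): per row crossing
pts=[]
for v in range(214,236):
    r=b[v,310:335]; k=np.argmax(r>.5)
    if k: u=310+k-1+(.5-r[k-1])/(r[k]-r[k-1]); pts.append((u,v))
pts=np.array(pts)
L=lambda P:(R.from_euler('z',-SH[2]).apply(P-[SH[0],SH[1],0])*1e3).round(1)
print('end edge local y @z',L(unproj(c,pts,.1051))[:,:2].tolist())
pts=[]
for u in range(326,344):
    r=b[200:222,u]; k=np.argmax(r>.5); 
    if k: pts.append((u,200+k-1+(.5-r[k-1])/(r[k]-r[k-1])))
print('far +x edge',L(unproj(c,np.array(pts),.1051))[:,:2].tolist())
s=monitor.observe();print('TCP local',L(np.array(s['position'])))
"
```

```text
end edge local y @z [[24.6, 72.0], [22.1, 71.8], [19.6, 71.9], [17.1, 72.0], [14.6, 72.3], [12.2, 72.4], [9.7, 72.5], [7.2, 72.5], [4.7, 72.2], [2.3, 72.4], [-0.2, 72.1], [-2.7, 72.0], [-5.2, 72.1], [-7.6, 72.2], [-10.1, 72.4], [-12.5, 72.5], [-15.0, 72.6], [-17.4, 72.7], [-19.9, 72.6], [-22.4, 72.6], [-24.8, 72.4], [-27.3, 72.4]]
far +x edge [[35.1, 61.5], [34.8, 59.1], [34.5, 56.6], [34.3, 54.2], [34.5, 51.7], [34.3, 49.3], [34.3, 46.8], [34.2, 44.3], [33.9, 41.9], [34.6, 39.4], [34.5, 36.9], [34.2, 34.5], [34.9, 32.0], [34.7, 29.5], [34.6, 27.1], [34.2, 24.6], [34.6, 22.1], [34.3, 19.7]]
TCP local [ 0.3 -2.1 82. ]
```

```bash
python3 -c "
from go import *
f=np.load('side_h.npz');i=f['img'].astype(float);b=i[...,2]-i[...,0]
c=cam('side',f)
L=lambda P:(R.from_euler('z',-SH[2]).apply(P-[SH[0],SH[1],0])*1e3).round(1)
for u in (273,276,279,282,285,288,302,304):
    r=b[284:310,u]; k=len(r)-1-np.argmax(r[::-1]>25); v=284+k+(r[k]-25)/(r[k]-r[k+1])
    print(u,round(v,1),'bottom@75.1',L(unproj(c,[[u,v]],.0751))[0,:2],'| col',i[288:304,u,2].astype(int).tolist())
"
```

```text
273 302.8 bottom@75.1 [-33.7 -66.3] | col [159, 158, 156, 151, 145, 146, 152, 154, 150, 147, 146, 151, 149, 133, 96, 53]
276 303.1 bottom@75.1 [-28.4 -67.8] | col [147, 161, 163, 161, 150, 130, 115, 109, 109, 110, 114, 132, 151, 145, 111, 64]
279 302.8 bottom@75.1 [-22.9 -67.9] | col [151, 159, 162, 161, 146, 141, 151, 157, 158, 157, 159, 161, 160, 142, 98, 53]
282 302.4 bottom@75.1 [-17.3 -67.9] | col [161, 162, 162, 155, 143, 149, 159, 161, 161, 160, 161, 161, 156, 126, 77, 41]
285 301.9 bottom@75.1 [-11.7 -67.5] | col [159, 161, 158, 148, 142, 152, 160, 160, 160, 161, 161, 159, 146, 113, 79, 66]
288 301.2 bottom@75.1 [ -6.  -66.9] | col [161, 162, 160, 146, 144, 155, 160, 160, 161, 160, 160, 158, 137, 115, 123, 136]
302 299.8 bottom@75.1 [ 19.9 -67.7] | col [153, 140, 124, 121, 123, 121, 120, 128, 148, 157, 146, 108, 78, 88, 112, 135]
304 299.8 bottom@75.1 [ 23.6 -68.2] | col [158, 139, 117, 110, 110, 112, 113, 122, 144, 156, 143, 101, 50, 32, 35, 44]
```

Both views put the rack within 1 mm of centre, so I'm lowering it.

move_arm --gripper '[0.7,0.7,0.7,0.7,0.7,0.7,0.7]' --pt "0 0 0.8" --pt "0 0 0.7" --pt "0 0 0.5" --pt "0 0 0.4" --pt "0 0 0.3" --pt "0 0 0" --pt "0 0 0" --twist '[0,0,0,0,0,0,0]'

```text
clock: 11.0
position: [0.5026, -0.1277, 0.0543]
tool_rot: [-3.142, 0.0, 1.661]
force: [-0.2, -0.7, -1.6]
grip_width: 0.0669
finger_force: 45.7
```

move_arm --gripper '[0.7,0.7,0.7,0.7]' --pt "0 0 0.1" --pt "0 0 0.1" --pt "0 0 0" --pt "0 0 0" --twist '[0,0,0,0]'

```text
clock: 11.4
position: [0.5027, -0.1277, 0.0525]
tool_rot: [3.141, 0.0, 1.661]
force: [-0.6, 0.3, 3.1]
grip_width: 0.0666
finger_force: 46.1
```

move_arm --gripper '[1,1,1,1,1,1]' --pt "0 0 0.1" --pt "0 0 0" --pt "0 0 0" --pt "0 0 0" --pt "0 0 -1" --pt "0 0 -2" --twist '[0,0,0,0,0,0]' --squeeze 20

```text
clock: 12.0
position: [0.5019, -0.1276, 0.0812]
tool_rot: [-3.14, -0.0, 1.661]
force: [0.3, -0.4, 0.4]
grip_width: 0.0856
finger_force: 0.0
```

move_arm --gripper '[1,1,1,1,1]' --pt "1 0 -4" --pt "1 0 -4.5" --pt "1 0 -4.5" --pt "0 0 0" --pt "0 0 0" --twist '[0,0,0,0,0]'

```text
clock: 12.5
position: [0.5002, -0.0975, 0.2127]
tool_rot: [3.139, 0.0, 1.662]
force: [-0.8, 0.8, -0.4]
grip_width: 0.0851
finger_force: 0.0
```

```bash
python3 -c "
from go import *
from workcell import *
rows([])
f=viewer.grab_frame('side');c=cam('side',f);u,v,w,h=220,170,125,170
i=f['img'];b=i.astype(float);b=b[...,2]-b[...,0]
L=lambda P:(R.from_euler('z',-SH[2]).apply(P-[SH[0],SH[1],0])*1e3).round(1)
# outline predicted at home
D=np.array([[34,68,30],[34,-68,30],[-34,-68,30],[-34,68,30]])+[0,0,46]
q=proj(c,np.array([loc(*d) for d in D])); k=3.5
im=np.ascontiguousarray(cv2.resize(i[v:v+h,u:u+w,::-1],None,fx=k,fy=k,interpolation=cv2.INTER_CUBIC))
cv2.polylines(im,[np.round((q-[u,v]+.5)*k-.5).astype(int)],True,(0,0,255),1)
cv2.imwrite('pics/home.png',im)
"
```

```text
at [ 0.5002 -0.0975  0.2127] yaw 1.6621 F [-0.8  0.8 -0.4] w 0.0851 t 12.5
```

View pics/home.png

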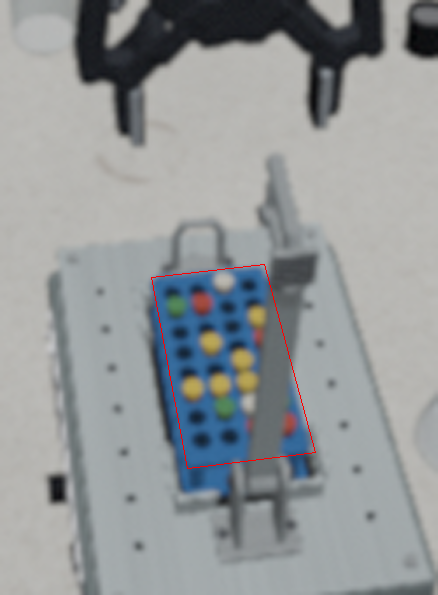

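The rack sits flat at home and matches its outline, and the bar is still upright. Next I'll go over and behind the bar with shut fingers.

```bash
sed -i 's#/.03)#/.045)#' go.py && python3 -c "
from go import *
rows([(loc(0,28,340),YS),(loc(0,-175,340),YS),(loc(0,-175,270),YS)])"
```

```text
at [ 0.4997 -0.0977  0.2116] yaw 1.6617 F [ 1.1  0.2 -0.6] w 0.0856 t 12.55
linear [[0.0, 0.0, -4.3], [0.0, 0.0, -4.3], [0.0, 0.0, -4.2], [-4.1, 0.0, 0.0], [-4.0, 0.0, 0.0], [-4.1, 0.0, 0.0], [-4.0, 0.0, 0.0], [-4.1, 0.0, 0.0]] 
 twist [-0.0, -0.0, -0.0, -0.0, -0.0, -0.0, -0.0, -0.0]
linear [[0.0, 0.0, 3.5], [0.0, 0.0, 3.5]] 
 twist [-0.0, -0.0]
```

move_arm --gripper '[0,0,0,0,0]' --pt "0 0 -4.3" --pt "0 0 -4.3" --pt "0 0 -4.2" --pt "0 0 0" --pt "0 0 0" --twist '[0,0,0,0,0]'

```text
clock: 13.05
position: [0.4997, -0.098, 0.3389]
tool_rot: [-3.141, -0.0, 1.661]
force: [0.2, -0.0, -0.0]
grip_width: 0.0121
finger_force: 0.0
```

move_arm --gripper '[0,0,0,0,0,0]' --pt "-4.1 0 0" --pt "-4 0 0" --pt "-4.1 0 0" --pt "-4 0 0" --pt "-4.1 0 0" --pt "0 0 0" --twist '[0,0,0,0,0,0]'

```text
clock: 13.65
position: [0.5163, -0.3051, 0.3367]
tool_rot: [-3.137, 0.001, 1.655]
force: [-0.7, 1.1, 0.0]
grip_width: 0.0002
finger_force: 0.0
```

move_arm --gripper '[0,0,0,0]' --pt "0 0 3.5" --pt "0 0 3.5" --pt "0 0 0" --pt "0 0 0" --twist '[0,0,0,0]'

```text
clock: 14.05
position: [0.5179, -0.2999, 0.2689]
tool_rot: [-3.139, -0.001, 1.661]
force: [0.1, -0.0, 0.7]
grip_width: -0.0
finger_force: 0.0
```

```bash
python3 -c "
from go import *
s=monitor.observe();print((R.from_euler('z',-SH[2]).apply(np.array(s['position'])-[SH[0],SH[1],0])*1e3).round(1))
P=[]
for t in (1.7,1.5,1.3,1.1,.9,.7,.5,.35,.25):
    P.append((loc(0,-92+185*np.cos(t)-7.5*np.sin(t)-11,94+185*np.sin(t)+7.5*np.cos(t)-(8 if t>1.4 else 2)),YS))
rows(P)"
```

```text
[  -0.6 -175.4  268.9]
at [ 0.5179 -0.2999  0.2689] yaw 1.6612 F [ 0.1 -0.   0.7] w -0.0 t 14.05
linear [[4.1, 0.1, 0.0], [3.7, 0.0, -0.2], [3.7, 0.0, -0.1], [3.5, -0.1, 1.2], [3.1, 0.0, 1.8], [2.8, 0.0, 2.5], [2.2, 0.0, 3.0], [1.3, 0.0, 2.4]] 
 twist [-0.0, -0.0, -0.0, -0.0, -0.0, -0.0, -0.0, -0.0]
linear [[0.6, 0.0, 1.8]] 
 twist [-0.0]
```

move_arm --gripper '[0,0,0,0,0,0,0,0]' --pt "2.1 0 0" --pt "2 0.1 0" --pt "1.9 0 -0.1" --pt "1.8 0 -0.1" --pt "1.9 0 -0.1" --pt "1.8 0 0" --pt "1.8 0 0.6" --pt "1.7 0 0.6" --twist '[0,0,0,0,0,0,0,0]'

```text
clock: 14.85
position: [0.5064, -0.15, 0.262]
tool_rot: [3.139, 0.001, 1.661]
force: [0.8, -1.1, -0.4]
grip_width: -0.0
finger_force: 0.4
```

move_arm --gripper '[0,0,0,0,0,0,0]' --pt "1.6 0 0.9" --pt "1.5 0 0.9" --pt "1.4 0 1.2" --pt "1.4 0 1.3" --pt "1.1 0 1.5" --pt "1.1 0 1.5" --pt "0 0 0" --twist '[0,0,0,0,0,0,0]'

```text
clock: 15.55
position: [0.4975, -0.0682, 0.1859]
tool_rot: [-3.139, -0.001, 1.663]
force: [-0.1, 0.5, 0.6]
grip_width: 0.0001
finger_force: 0.0
```

```bash
cat > bar.py <<'E'
from go import *
from workcell import viewer
s=monitor.observe();print("TCP local",(R.from_euler('z',-SH[2]).apply(np.array(s['position'])-[SH[0],SH[1],0])*1e3).round(1),"F",np.round(s["force"],1),"M",np.round(s["moment"],2))
E
python3 bar.py
```

```text
TCP local [  0.2  57.2 185.9] F [-0.1  0.5  0.6] M [-0.06  0.05 -0.  ]
```

move_arm --gripper '[0,0,0,0,0,0]' --pt "0.7 0 1.1" --pt "0.6 0 1.2" --pt "0.5 0 0.9" --pt "0.5 0 0.9" --pt "0 0 0" --pt "0 0 0" --twist '[0,0,0,0,0,0]'

```text
clock: 16.15
position: [0.4962, -0.047, 0.1462]
tool_rot: [-3.141, 0.0, 1.661]
force: [0.1, -0.8, 0.3]
grip_width: 0.0002
finger_force: 0.0
```

```bash
python3 bar.py
```

```text
TCP local [  0.8  78.5 146.2] F [ 0.1 -0.8  0.3] M [-0.02 -0.06  0.02]
```

move_arm --gripper '[0,0,0,0]' --pt "0.3 0 0.6" --pt "0.3 0 0.6" --pt "0 0 0.5" --pt "0 0 0" --twist '[0,0,0,0]'

```text
clock: 16.55
position: [0.4955, -0.0407, 0.1287]
tool_rot: [-3.141, -0.0, 1.662]
force: [0.0, 1.2, 2.5]
grip_width: 0.0002
finger_force: 0.8
```

```bash
python3 bar.py
```

```text
TCP local [  0.8  84.8 128.7] F [0.  1.2 2.5] M [ 0.2  -0.04  0.  ]
```

move_arm --gripper '[0,0,0,0,0]' --pt "0.2 0 0.3" --pt "0.1 0 0.3" --pt "0.1 0 0.3" --pt "0 0 0.3" --pt "0 0 0" --twist '[0,0,0,0,0]'

```text
clock: 17.05
position: [0.4954, -0.037, 0.1171]
tool_rot: [3.142, 0.0, 1.661]
force: [1.6, -0.8, 0.0]
grip_width: 0.0
finger_force: 0.4
```

move_arm --gripper '[0,0,0,0,0]' --pt "0 0 0.3" --pt "0 0 0.3" --pt "0 0 0.2" --pt "0 0 0.2" --pt "0 0 0" --twist '[0,0,0,0,0]'

```text
clock: 17.55
position: [0.4951, -0.037, 0.107]
tool_rot: [-3.141, 0.0, 1.661]
force: [-0.6, 0.1, -0.3]
grip_width: -0.0
finger_force: 0.0
```

move_arm --gripper '[0,0,0,0,0]' --pt "0 0 0.2" --pt "0 0 0.2" --pt "0 0 0.1" --pt "0 0 0" --pt "0 0 0" --twist '[0,0,0,0,0]'

```text
clock: 18.05
position: [0.4953, -0.0369, 0.1023]
tool_rot: [-3.141, 0.0, 1.661]
force: [0.7, -0.1, 0.1]
grip_width: -0.0002
finger_force: 0.0
```

```bash
python3 bar.py && python3 - <<'E'
from go import *
from workcell import viewer
# where is the bar? correlate: print brightness profile in side view along local y at bar-top heights
f=viewer.grab_frame('side');np.savez('side_p.npz',**f);c=cam('side',f)
# bar outline check: sample gray across x at mid-bar (s=60,100,140) for candidate angles
g=f['img'].astype(int)
for t in (0,.05,.1,.16,.3):
    o=[]
    for s in (60,100,140):
        q=proj(c,np.array([loc(x,-92+s*np.cos(t)-4*np.sin(t),94+s*np.sin(t)+4*np.cos(t)) for x in(-12,-5,0,5,12)]))
        o.append([tuple(g[int(round(v)),int(round(u))]) for u,v in q])
    print(t,[[tuple(int(k) for k in z) for z in r] for r in o])
E
```

```text
TCP local [  0.9  88.5 102.3] F [ 0.7 -0.1  0.1] M [ 0.02 -0.02  0.06]
0 [[(183, 164, 86), (164, 170, 172), (165, 171, 173), (170, 171, 163), (65, 116, 127)], [(37, 71, 106), (163, 169, 170), (163, 169, 171), (149, 159, 168), (134, 129, 111)], [(95, 112, 130), (158, 166, 167), (164, 171, 172), (162, 169, 171), (125, 142, 160)]]
0.05 [[(178, 159, 85), (164, 171, 173), (165, 171, 173), (164, 166, 158), (62, 104, 122)], [(47, 86, 129), (163, 170, 171), (164, 170, 172), (142, 154, 164), (150, 141, 112)], [(128, 133, 134), (163, 170, 171), (164, 171, 173), (117, 123, 125), (152, 158, 159)]]
0.1 [[(152, 137, 82), (163, 171, 172), (165, 171, 173), (151, 158, 158), (74, 75, 94)], [(93, 65, 76), (163, 170, 171), (164, 170, 171), (133, 146, 162), (124, 117, 98)], [(122, 127, 129), (163, 169, 171), (164, 171, 173), (136, 142, 144), (162, 168, 170)]]
0.16 [[(92, 88, 78), (163, 171, 172), (164, 170, 171), (141, 150, 157), (108, 60, 67)], [(127, 119, 119), (163, 170, 172), (162, 169, 171), (119, 138, 160), (30, 50, 76)], [(118, 125, 126), (142, 147, 149), (146, 153, 155), (138, 144, 147), (161, 168, 170)]]
0.3 [[(77, 88, 100), (164, 170, 172), (164, 170, 170), (113, 124, 131), (139, 67, 64)], [(150, 154, 156), (164, 171, 172), (158, 166, 170), (50, 102, 151), (43, 89, 133)], [(115, 120, 123), (119, 124, 126), (109, 113, 116), (185, 184, 181), (185, 185, 181)]]
```

The bar now lies nearly level. I'll press down to its stop.

move_arm --gripper '[0,0,0,0]' --pt "0 0 0.1" --pt "0 0 0.1" --pt "0 0 0" --pt "0 0 0" --twist '[0,0,0,0]'

```text
clock: 18.5
position: [0.4956, -0.0369, 0.101]
tool_rot: [3.141, -0.0, 1.661]
force: [-4.0, 0.1, 19.8]
grip_width: -0.0001
finger_force: 9.5
```

move_arm --gripper '[0,0,0,0]' --pt "0 0 0.1" --pt "0 0 0.1" --pt "0 0 0" --pt "0 0 0" --twist '[0,0,0,0]'

```text
clock: 18.9
position: [0.4958, -0.0369, 0.1001]
tool_rot: [3.14, -0.001, 1.661]
force: [-11.6, 1.0, 49.3]
grip_width: -0.0003
finger_force: 24.2
```

The hard stop is at 101.4 mm, so the bar is fully down. I'll back off, straight up.

move_arm --gripper '[0,0,0,0,0,0,0,0]' --pt "0 0 -0.4" --pt "0 0 -1" --pt "0 0 -3" --pt "0 0 -4" --pt "2 0 -4" --pt "4 -1 0" --pt "4 -1 0" --pt "4 -1 0" --twist '[0,0,0,0,0,0,0,0]'

```text
clock: 19.7
position: [0.4522, 0.1011, 0.223]
tool_rot: [3.141, -0.0, 1.661]
force: [1.2, 0.1, -0.2]
grip_width: -0.0001
finger_force: 0.0
```

move_arm --gripper '[0,0,0,0,0,0]' --pt "4 0 0" --pt "4 0 0" --pt "4 0 0" --pt "0 0 0" --pt "0 0 0" --pt "0 0 0" --twist '[0,0,0,0,0,0]'

```text
clock: 20.3
position: [0.4421, 0.2184, 0.2225]
tool_rot: [3.142, 0.0, 1.66]
force: [0.1, -0.7, -0.8]
grip_width: 0.0001
finger_force: 0.0
```

```bash
python3 bar.py && python3 - <<'E'
from go import *
from workcell import viewer
# bar angle: fit pad outline in both views by edge-gradient score over the pad+bar contour
for n in("side","top"):
    f=viewer.grab_frame(n);c=cam(n,f);np.savez(n+'_f.npz',**f)
    g=cv2.GaussianBlur(cv2.cvtColor(f["img"],cv2.COLOR_RGB2GRAY).astype(np.float32),(0,0),.7)
    gm=np.hypot(cv2.Sobel(g,5,1,0),cv2.Sobel(g,5,0,1))
    sc=[]
    T=np.arange(-.04,.3,.02)
    for t in T:
        pts=[(x,y,4) for y in range(15,168,3) for x in(-7.5,7.5)]+[(x,y,7.5) for x in(-10,10) for y in range(174,197,3)]+[(x,197,7.5) for x in range(-9,10,3)]
        W=np.array([loc(x,-92+y*np.cos(t)-z*np.sin(t),94+y*np.sin(t)+z*np.cos(t)) for x,y,z in pts])
        best=max(cv2.remap(gm,*(q.astype(np.float32).reshape(-1,1) for q in (proj(c,W)+[du,dv]).T),cv2.INTER_LINEAR).mean() for du in(-.5,0,.5) for dv in(0,))
        sc.append(round(float(best),1))
    print(n,dict(zip(T.round(2).tolist(),sc)))
E
```

```text
TCP local [-28.9 347.7 222.5] F [ 0.1 -0.7 -0.8] M [-0.03  0.02 -0.01]
side {-0.04: 150.3, -0.02: 152.1, 0.0: 149.6, 0.02: 141.1, 0.04: 134.0, 0.06: 128.1, 0.08: 122.2, 0.1: 117.5, 0.12: 112.9, 0.14: 107.1, 0.16: 101.3, 0.18: 95.2, 0.2: 90.1, 0.22: 85.3, 0.24: 80.7, 0.26: 76.8, 0.28: 72.7}
top {-0.04: 153.4, -0.02: 157.8, 0.0: 160.9, 0.02: 162.9, 0.04: 164.1, 0.06: 164.6, 0.08: 164.3, 0.1: 162.3, 0.12: 159.0, 0.14: 155.9, 0.16: 151.5, 0.18: 146.1, 0.2: 140.7, 0.22: 133.2, 0.24: 126.6, 0.26: 120.3, 0.28: 115.9}
```

The bar stays at its stop (side fit about 0 rad) and the arm is clear, so I'm handing in.

```bash
python3 -c "
from workcell import bot
print(bot.job_done())"
```

```text
the job is handed in; nothing more can be done
None
```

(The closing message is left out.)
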